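# Press a tube cap home with one turn of the flywheel

## Task

Lay the blue-capped sample tube in the cradle of the cap press with its cap towards the ram, then turn the flywheel clockwise by its crank knob through exactly one full turn, so that the ram presses the cap home and draws back, and stop with the knob parked at its red pointer again. Turn slowly and feel your way round: do not pull the knob off its circle, force the ram, turn backwards or run on into a second stroke. Leave the tube in the cradle and the other things where they are.

Things in the scene. Friction and masses are not known exactly. Their poses are not given: they have to be found in the camera images.
- press: bench cap press, fixed: cream base plate 150 x 400 x 14 mm (own x, y, z), origin at the middle of its underside. On its -y half an open-topped cradle, on its +y half a cream ram housing (90 mm wide, 64 mm high) with the flywheel on top. One clockwise turn of the flywheel drives the steel ram out along -y (full 25 mm stroke at half a turn) and back.
- cradle (a point): point on the cradle's axis, 50 mm above the bench, axes as the press's. V blocks, 14 mm long, stand 33 mm to -y and 25 mm to +y of it, a 44 mm gap between them for fingers (36 mm deep under the axis). End stop 50 mm to -y, face of the resting ram 85 mm to +y. The tube's origin lies here when its closed end touches the stop; laid up to 12 mm further to +y, the ram pushes it there.
- ram: steel ram, 14 mm diameter, moved by the flywheel along press -y; origin at rest as the press's. It must not press on the tube with more than 40 N: the cap resists with about 12 N plus 1.5 N for each mm/s of ram speed, and the ram moves up to 11 mm per rad of flywheel while pressing. Not to be touched.
- flywheel (a joint): turn of the green flywheel in rad (170 mm diameter, vertical axle, top 103 mm above the bench): 0 parked, crank knob towards press -x, over the red pointer that sticks out of the wheel unit under the rim; grows clockwise from above; 6.283 is one turn. Friction (2 N at the knob, up to 8 N while pressing) keeps it where left. Nothing stops it after one turn: a second stroke then begins.
- axle_nominal (a point): point fixed to the press where the flywheel's axle should nominally stand (press x = 0, y = +110 mm), 103 mm above the bench, axes as the press's. The wheel unit is bolted on in slotted holes: the real axle may be up to 12 mm off in x and 20 mm off in y, so the knob has to be found by feel or by sight.
- crank_pin (a joint): radial deflection (m, outward positive, 0 at rest) of the sprung crank pin that stands 65 mm from the axle. It carries a black upright crank knob, spinning freely: 24 mm diameter, from 109 to 157 mm above the bench. A 30 x 14 mm steel foot under the knob reaches 107 mm. The pin gives along the wheel's radius by 1 mm per 3.5 N and is overloaded beyond 3 mm.
- tube: loose sample tube, 50 g, 16 mm diameter, with a blue cap; lies level along its own y. Origin on its axis; closed end 50 mm to -y, 21 mm wide collar 37 to 40 mm to +y, then the cap. Starts in either place of the blue rest, axis 40 mm above the bench. Grip it across the middle (paper sleeve 17 mm either side of the origin). A red band shows while the cap is proud.
- cap (a joint): how far in m the blue cap (21 mm diameter, 20 mm long) is pressed on: 0 to 0.002 at the start (proud), 0.006 fully home against the collar. It moves stiffly and is pressed by the ram only.
- cap_top (a point): middle of the outer face of the blue cap, 66 mm to +y of the tube's origin at cap 0, 60 mm when home.
- rest: tube rest, fixed: grey plate 130 x 100 x 8 mm, origin at the middle of its underside, two places for tubes lying along its y, at x = -35 and +35 mm; blue V blocks 14 mm long at y = -33 and +25 mm, open between them for fingers.
- done_tube: loose finished tube with a green cap, otherwise like tube, in the other place of the rest; leave alone. Origin on its axis, cap towards its +y.
- tip_box: loose pipette tip box, 86 x 126 x 62 mm, white with yellow top, origin under its middle; leave alone.
- reagent: loose green bottle with blue cap and pale label, 60 mm diameter, 130 mm high, origin under its middle; leave alone.

How it is judged (in metres and radians):
On the way, in this order (a step that is already met when the one before it is completed fails the run):
1. the tube lies released in the cradle, cap towards the ram and still proud, the flywheel not yet turned (horizontal distance between tube and cradle below 0.02 m and distance between tube and cradle below 0.021 m and angle between the y axis of tube and the y axis of press, either way round below 0.09 rad and y of cap_top in the frame of cradle above 0.04 m and contact force between the fingers and tube below 0.1 N and linear speed of tube below 0.02 m/s and value of joint cap below 0.003 m and value of joint flywheel below 0.4 rad), for 0.2 s.
2. about half a turn made: the ram, at full stroke, has pressed the cap home (horizontal distance between tube and cradle below 0.02 m and distance between tube and cradle below 0.021 m and angle between the y axis of tube and the y axis of press, either way round below 0.09 rad and y of cap_top in the frame of cradle above 0.04 m and value of joint flywheel between 2.75 and 3.6 rad and value of joint cap above 0.0045 m), for 0.1 s.
At the end, for the whole second after the job is handed in: The flywheel stands still within 0.1 rad of one full turn; cap home within 1.5 mm (cap above 0.0045); tube at rest in the cradle, origin within 20 mm of cradle, along press y within 0.09 rad, cap towards the ram; other things within 20 mm of where they were (horizontal distance between tube and cradle below 0.02 m and distance between tube and cradle below 0.021 m and angle between the y axis of tube and the y axis of press, either way round below 0.09 rad and y of cap_top in the frame of cradle above 0.04 m and value of joint flywheel between 6.1832 and 6.3832 rad and velocity of joint flywheel between -0.05 and 0.05 rad/s and value of joint cap above 0.0045 m and linear speed of tube below 0.01 m/s and contact force between the arm and press below 0.1 N and distance of each of done_tube, tip_box, reagent from where it was at the start of the episode below 0.02 m); the robot touches nothing.
It fails at once if the crank pin is overloaded sideways (deflected by more than 3 mm) (value of joint crank_pin above 0.003 m or value of joint crank_pin below -0.003 m).
It fails at once if the ram is forced (more than 40 N on the tube) (contact force between ram and tube above 40 N).
It fails at once if the flywheel runs on into a second stroke (more than 0.25 rad past one turn) (value of joint flywheel above 6.5332 rad).
It fails at once if the flywheel is turned backwards (more than 0.5 rad before its park mark) (value of joint flywheel below -0.5 rad).
It fails at once if a bystander is moved by more than 20 mm or tipped over (distance of any of done_tube, tip_box, reagent from where it was at the start of the episode above 0.02 m or angle between any of tip_box, reagent's own z axis and vertical above 0.5 rad).
It also fails if it takes over 72 s, if anything falls off the work surface, if the arm or the gripper's body presses on something with over 40 N, if the wrist force passes 120 N, or if a joint passes its speed limit or range.

## Robot

A 6-joint arm with a two-finger parallel gripper is mounted at the origin on the work surface. World frame = base frame: x ahead of the robot, y to its left, z up, the work surface at z = 0. Lengths are in mm, angles in rad, forces in N, time in s.
With the tool pointing down it reaches from about 350 to 775 mm from the base axis. Payload 5.5 kg.
Tool frame: the origin (TCP) lies midway between the tips of the shut fingers; the grasp point (between the pads) lies 19 mm behind it; z points along the fingers, y is the line along which they close (so a half turn about z gives the same grasp; the last joint's range is limited). The gripper opens to 85 mm and grips with 20 to 120 N. Pads are 22 mm wide; open, the fingers measure 114 mm over their backs; the gripper's body (76 mm by 85 mm) begins 54 mm behind the grasp point. The pads swing forward as they close: fully open they stand 13 mm farther back than shut.
Start: joints at [-1.251, 0.313, 0.046, 1.304, 0, 1.431], TCP at [255.17, -515.325, 231.323] pointing down, gripper open.
Joint ranges: [-2.76, 2.76], [-0.86, 1.69], [-1.03, 1.26], [-2.2, 2.34], [-1.47, 1.5], [-3.14, 3.14]. Speed limits (rad/s): [2.57, 2.57, 3.14, 3.14, 3.14, 3.14].

## Interface

Orientations are given as a unit quaternion [x, y, z, w].
In Python, from plant import observe, get_image, camera_info, finish_job gives the robot as it stands. The module is installed in compiled form; this text tells all that it offers.
- The arm moves only by the tool jog_arm, never from a script. Its argument "plan" is a list of rows, each a list of 3 entries, a list of its own where there are three numbers: the finger opening in m, from 0 to 0.0854, then the shift along the tool's x, y, z in m, then the turn, a rotation vector about the tool's x, y, z in degrees. A call has 1 to 8 rows; each row shifts and turns the commanded pose from where the row before left it, along the tool's axes as they then stand; what a row does not reach is not made up. A row lasts 1/8 s, in which the tool goes at most 62.5 mm and 10.7 degrees, less where a joint would pass 70% of its speed; a pose out of reach is approached as far as the arm can. A call with a gripper value outside its range is refused whole. The fingers move at their own pace and stop on an object; the grip force is fixed at half the most. Time passes only in rows, so rows that do not move let the fingers close. It gives the time, the measured TCP pose, the force, the opening and the grip force at its end, in the units of the state.
- observe(): the state, without advancing time (a new reading comes with each control period).
- get_image(name): name is "scene" or "top" or "wrist"; returns the picture (420x560x3 uint8, red, green, blue); there is no depth.
- camera_info(name): a dict with "vfov" (degrees; the focal length in pixels is half the picture's height over the tangent of half this angle, whatever the lens; pixels are square), "cx", "cy" (the principal point, pixels), "cam_to_world" (4x4, takes a point from camera to world coordinates). Camera axes: x right, y up, looking along -z (the intrinsics and any distortion apply to the point x, -y, -z); pixel columns grow to the right and rows downward; lengths in mm; the calibration is good to about 2 mm. A picture is of the moment at which its call begins: read the wrist's pose just before it. camera_info takes no time and is no camera call; for the wrist camera it gives the pose at the moment of the call.
- finish_job(): hands the job in; it is judged then, once.
The state is a dict: "time": time; "joints": joint angles; "dq": joint speeds; "tau": joint torques, N m; "position": TCP position; "ee_rot": TCP orientation; "wrist_force": force on the tool from outside, world axes, zero at the start; "wrist_torque": the same for the moment, N m; "width": opening from 0.0 (shut) to 1.0 (fully open); "gripper_force": force on a finger pad.
Only numpy, scipy, OpenCV 4.12 (cv2) and the standard library are available. Lean on these libraries where they do the work, as an engineer would, in place of code of your own. Each camera call takes 0.05 s, during which the arm holds its last target. There are 200 camera calls.

## Working session

There is one attempt and no reset: what is moved stays moved. The work goes in short steps, Python scripts to look and compute and a tool call to move; the robot and the scene stay as the last step left them, time stands still between calls to the robot, and variables do not carry over. Pictures are saved under pics/ and viewed, at most 10 in all, crops included, and the job is handed in when it is done.

Besides the shell and the picture viewer there is one more tool, called after "Call:" by a JSON object that holds its "name" and its "arguments". jog_arm: Moves the arm, as the interface text tells. Its arguments: {"type":"object","properties":{"plan":{"type":"array","items":{"type":"array"}}},"required":["plan"]}

```bash
mkdir -p pics; python3 - <<'E'
from plant import *
import cv2
s=observe();print(s)
for n in("top","scene"):
    i=camera_info(n);print(n,i)
    cv2.imwrite(f"pics/{n}0.png",get_image(n)[:,:,::-1])
E
```

```text
{'time': 0.0, 'joints': array([-1.25057758e+00,  3.14010455e-01,  4.49646690e-02,  1.30358463e+00,
       -1.20460051e-05,  1.43117915e+00]), 'dq': array([ 0.0003323 , -0.00071591,  0.00188379, -0.00050841,  0.00041759,
        0.00027771]), 'tau': array([ 1.06498235e-03, -4.80625927e+01,  2.98533601e+01,  1.94975431e-02,
       -4.33098796e-05, -1.35607903e-05]), 'position': array([ 255.0021594 , -514.79170781,  230.39729135]), 'ee_rot': array([ 9.73684684e-01,  2.27897555e-01, -8.86957051e-05, -9.12763939e-04]), 'wrist_force': array([-0.8680229 , -0.55213834,  0.14384962]), 'wrist_torque': array([ 0.0136297 ,  0.02510597, -0.01662629]), 'gripper_force': 0.0, 'width': 1.0004515932109022}
top {'vfov': 48.79836981034261, 'cx': 283.655700725875, 'cy': 217.10098728085543, 'cam_to_world': array([[-1.26321669e-02,  9.97120379e-01, -7.47755152e-02,
         4.70768123e+02],
       [-9.99592138e-01, -1.45081370e-02, -2.45982162e-02,
         1.06958761e+01],
       [-2.56122361e-02,  7.44342883e-02,  9.96896961e-01,
         1.34050798e+03],
       [ 0.00000000e+00,  0.00000000e+00,  0.00000000e+00,
         1.00000000e+00]])}
scene {'vfov': 56.79426994949005, 'cx': 277.04031848271967, 'cy': 216.39492080447224, 'cam_to_world': array([[ 1.04388044e-01, -8.11271420e-01,  5.75275430e-01,
         1.06688739e+03],
       [ 9.94500475e-01,  9.00822896e-02, -5.34227103e-02,
        -7.25303120e+00],
       [-8.48180983e-03,  5.77688380e-01,  8.16213326e-01,
         8.16937730e+02],
       [ 0.00000000e+00,  0.00000000e+00,  0.00000000e+00,
         1.00000000e+00]])}
```

View pics/top0.png

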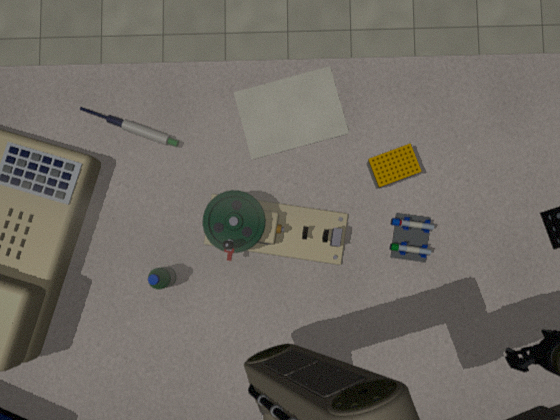

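View pics/scene0.png

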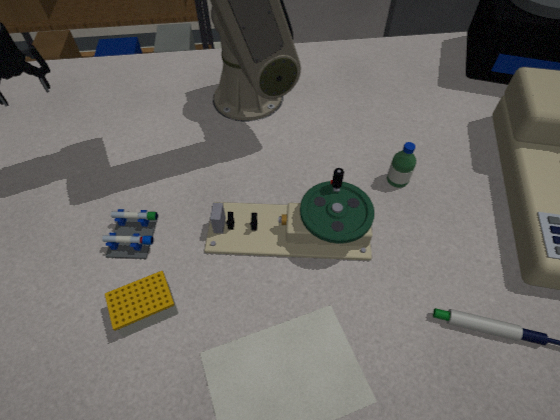

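The top view shows the press (wheel centre around 234,221, knob around 229,243), the tubes at about (412,223) with the blue cap and (412,248) with the green cap, both caps pointing left (+y world). I'll enlarge it.

```bash
python3 - <<'E'
import cv2
a=cv2.imread("pics/top0.png")[175:275,190:450]
a=cv2.convertScaleAbs(cv2.resize(a,None,fx=3.07,fy=3.07,interpolation=cv2.INTER_CUBIC),alpha=1.5)
b=cv2.imread("pics/scene0.png")[160:260,95:385]
b=cv2.resize(b,None,fx=2.75,fy=2.75,interpolation=cv2.INTER_CUBIC)
import numpy as np
w=max(a.shape[1],b.shape[1]);o=np.zeros((600,w,3),np.uint8);o[:a.shape[0],:a.shape[1]]=a;o[310:310+b.shape[0],:b.shape[1]]=b
print(a.shape,b.shape);cv2.imwrite("pics/crop1.png",o[:,:800])
E
```

```text
(307, 798, 3) (275, 798, 3)
```

View pics/crop1.png

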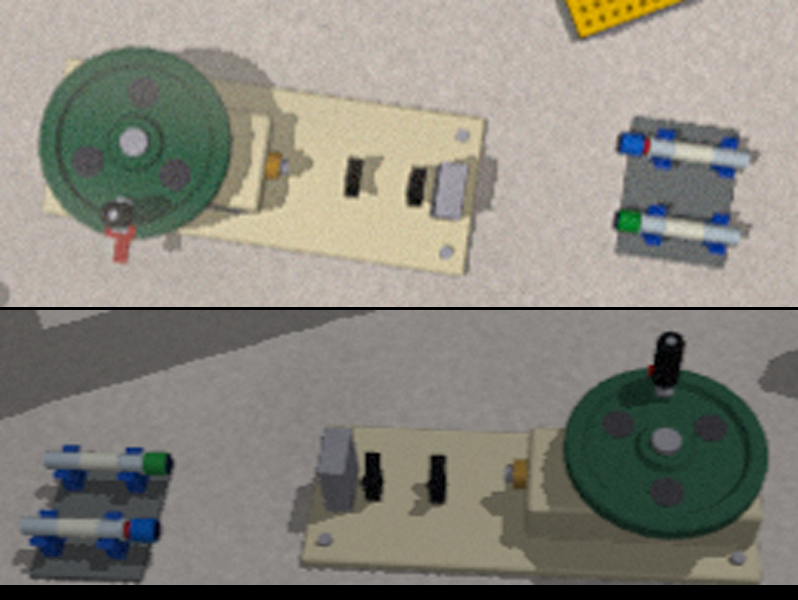

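```bash
cat > h.py <<'E'
from plant import *
import numpy as np, cv2
from scipy.spatial.transform import Rotation as R
def ray(i,u,v,z):
    f=210/np.tan(np.radians(i["vfov"]/2));M=np.array(i["cam_to_world"])
    d=M[:3,:3]@[(u-i["cx"])/f,-(v-i["cy"])/f,-1];o=M[:3,3]
    return o+d*(z-o[2])/d[2]
def proj(i,p):
    f=210/np.tan(np.radians(i["vfov"]/2));M=np.array(i["cam_to_world"])
    c=M[:3,:3].T@(np.array(p)-M[:3,3]);return i["cx"]-f*c[0]/c[2],i["cy"]+f*c[1]/c[2]
E
python3 - <<'E'
from h import *
np.set_printoptions(precision=1,suppress=True)
t=camera_info("top");s=camera_info("scene")
T=lambda u,v,z:ray(t,190+u/3.07,175+v/3.07,z)
S=lambda u,v,z:ray(s,95+u/2.752,160+(v-310)/2.75,z)
for n,u,v,z in [("c-y+x",486,120,14),("c-y-x",464,272,14),("c+y+x",68,60,14),("c+y-x",44,210,14),("hub",133,142,107),("knob",116,212,157),("wheelL",40,142,103),("wheelR",231,142,103),("wT",135,48,103),("wB",133,238,103),("V+",354,177,58),("V-",417,187,58),("capface",618,143,42),("closed",750,159,42),("gcap",616,220,42),("gclosed",740,237,42)]: print(n,T(u,v,z))
print("scene")
for n,u,v,z in [("c-y+x",303,565,14),("c+y+x",760,580,14),("hub",667,440,107),("knob",671,338,157),("capface",159,530,42),("closed",22,525,42),("gcap",172,463,42),("gclosed",46,460,42)]: print(n,S(u,v,z))
E
```

```text
c-y+x [ 576.2 -142.    14. ]
c-y-x [ 435.3 -118.4   14. ]
c+y+x [638.8 249.7  14. ]
c+y-x [497.8 272.5  14. ]
hub [554.1 176.1 107. ]
knob [492.4 183.9 157. ]
wheelL [555.5 258.4 103. ]
wheelR [553.1  90.8 103. ]
wT [637.2 174.5 103. ]
wB [470.6 177.  103. ]
V+ [522.9 -17.1  58. ]
V- [513.1 -73.6  58. ]
capface [ 551.2 -258.    42. ]
closed [ 535.  -376.7   42. ]
gcap [ 481.3 -254.1   42. ]
gclosed [ 464.6 -365.1   42. ]
scene
c-y+x [ 587.4 -135.9   14. ]
c+y+x [644.9 252.4  14. ]
hub [556.4 178.2 107. ]
knob [489.5 188.7 157. ]
capface [ 556.1 -254.    42. ]
closed [ 538.  -371.6   42. ]
gcap [ 486. -248.   42.]
gclosed [ 470.2 -360.8   42. ]
```

Call:
{"name": "jog_arm", "arguments": {"plan": [[0.06,[0.0428,-0.0053,0],[0,0,0]],[0.06,[0.0428,-0.0053,0],[0,0,0]],[0.06,[0.0428,-0.0053,0],[0,0,0]],[0.06,[0.0428,-0.0053,0],[0,0,0]],[0.06,[0.0428,-0.0053,0],[0,0,0]],[0.06,[0.0428,-0.0053,0],[0,0,0]],[0.06,[0.0428,-0.0053,0],[0,0,0]],[0.06,[0.0428,-0.0053,0],[0,0,0]]]}}

```text
time: 1.1
position: [544.1, -324.3, 230.8]
ee_rot: [0.974, 0.228, -0.0, -0.0]
wrist_force: [0.0, -0.2, -0.4]
width: 0.703
gripper_force: 0.0
```

Call:
{"name": "jog_arm", "arguments": {"plan": [[0.06,[0,0,0],[0,0,-9.2]],[0.06,[0,0,0],[0,0,-9.2]],[0.06,[0,0,0],[0,0,-9.2]],[0.06,[0,0,0],[0,0,-9.2]],[0.06,[0,0,0],[0,0,-9.2]],[0.06,[0,0,0],[0,0,-9.2]],[0.06,[0,0,0],[0,0,0]]]}}

```text
time: 1.98
position: [543.0, -325.2, 230.7]
ee_rot: [0.758, 0.652, -0.0, -0.001]
wrist_force: [0.5, 0.5, 0.3]
width: 0.698
gripper_force: 0.0
```

```bash
cat >> h.py <<'E'
def st():
    o=observe();r=R.from_quat(o["ee_rot"]).as_matrix()
    print("t",round(o["time"],2),"pos",o["position"].round(1),"psi",round(np.degrees(np.arctan2(r[1,0],r[0,0])),2),"tilt",round(np.degrees(np.arccos(-r[2,2])),2),"F",o["wrist_force"].round(1),"w",round(o["width"]*85.4,1),"g",round(o["gripper_force"],1),"j",o["joints"].round(2))
    return o,r
def to(p,r,o):  # world target -> tool shift (m)
    print("shift",(r.T@(np.array(p)-o["position"])/1000).round(4))
E
python3 - <<'E'
from h import *
o,r=st()
i=camera_info("wrist");print(i)
cv2.imwrite("pics/w1.png",get_image("wrist")[:,:,::-1])
for p in([543.5,-324.5,40],[555,177,103]):print(proj(i,p))
np.save("w1.npy",i,allow_pickle=True)
E
```

```text
t 1.98 pos [ 543.  -325.2  230.7] psi 81.45 tilt 0.06 F [0.5 0.5 0.3] w 59.6 g 0.0 j [-0.67  0.43  0.22  1.36 -0.    1.05]
{'vfov': 63.42003931504776, 'cx': 281.73285418097606, 'cy': 207.35053590088518, 'cam_to_world': array([[ 9.88664825e-01,  1.43373221e-01,  4.45643803e-02,
         5.54354503e+02],
       [-1.50132579e-01,  9.46912345e-01,  2.84283695e-01,
        -2.52657382e+02],
       [-1.43989273e-03, -2.87751855e-01,  9.57703919e-01,
         3.72599834e+02],
       [ 0.00000000e+00,  0.00000000e+00,  0.00000000e+00,
         1.00000000e+00]])}
(np.float64(282.26691597583965), np.float64(181.19486779252384))
(np.float64(123.11543320402376), np.float64(-1003.3302063539411))
```

View pics/w1.png

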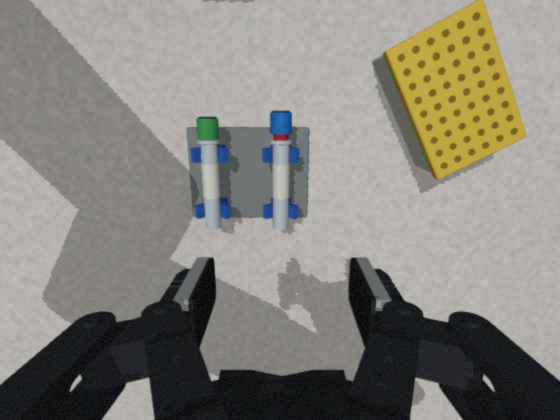

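The tube's axis runs from (281,112) at the cap to (281,228) at the closed end. The V blocks are at rows 155 and 210, so the origin is close to row 179.

```bash
python3 - <<'E'
from h import *
i=np.load("w1.npy",allow_pickle=True).item()
a=ray(i,281,110.5,40);b=ray(i,280.6,229,40);print(a,b,np.degrees(np.arctan2(a[1]-b[1],a[0]-b[0])),np.linalg.norm(a-b), b+(a-b)*50/np.linalg.norm(a-b))
print(ray(i,281,155,45),ray(i,280.6,210.5,45))
o,r=st();to([542.5,-328,24],r,o)
E
```

```text
[ 552.48566938 -257.17990954   40.        ] [ 534.17553827 -374.49106721   40.        ] 81.12875120575032 118.73149798776497 [ 541.88626854 -325.08919843   40.        ]
[ 546.30748035 -297.81188242   45.        ] [ 537.48174454 -353.01187313   45.        ]
t 2.02 pos [ 543.  -325.3  230.8] psi 81.37 tilt 0.05 F [ 0.4  0.7 -0.2] w 59.6 g 0.0 j [-0.67  0.43  0.22  1.36 -0.    1.06]
shift [-2.900e-03  1.000e-04  2.068e-01]
```

Call:
{"name": "jog_arm", "arguments": {"plan": [[0.06,[-0.0015,-0.001,0.04],[0,0,0]],[0.06,[0,0,0.04],[0,0,0]],[0.06,[0,0,0.04],[0,0,0]],[0.06,[0,0,0.04],[0,0,0]],[0.06,[0,0,0.03],[0,0,0]],[0.06,[0,0,0.017],[0,0,0]],[0.005,[0,0,0],[0,0,0]],[0.005,[0,0,0],[0,0,0]]]}}

```text
time: 3.02
position: [542.8, -327.4, 25.6]
ee_rot: [0.757, 0.653, 0.0, 0.001]
wrist_force: [0.3, -0.1, -0.1]
width: 0.282
gripper_force: 0.0
```

Call:
{"name": "jog_arm", "arguments": {"plan": [[0.005,[0,0,0],[0,0,0]],[0.005,[0,0,0],[0,0,0]],[0.005,[0,0,0],[0,0,0]],[0.005,[0,0,0],[0,0,0]]]}}

```text
time: 3.52
position: [541.2, -327.2, 26.0]
ee_rot: [0.758, 0.653, -0.001, 0.0]
wrist_force: [-5.0, -0.2, 4.7]
width: 0.159
gripper_force: 58.5
```

```bash
python3 - <<'E'
from h import *
st()
E
```

```text
t 3.52 pos [ 541.2 -327.2   26. ] psi 81.5 tilt 0.1 F [-5.  -0.2  4.7] w 13.6 g 58.5 j [-0.67  0.55 -0.12  0.91 -0.    1.05]
```

Call:
{"name": "jog_arm", "arguments": {"plan": [[0.005,[0,0,-0.02],[0,0,0]],[0.005,[0,0,-0.055],[0,0,0]],[0.005,[0,0,-0.055],[0,0,0]],[0.005,[0.044,-0.0127,0],[0,0,0]],[0.005,[0.044,-0.0127,0],[0,0,0]],[0.005,[0.044,-0.0127,0],[0,0,0]],[0.005,[0.044,-0.0127,0],[0,0,0]],[0.005,[0.044,-0.0127,0],[0,0,0]]]}}

```text
time: 4.53
position: [512.0, -98.6, 155.9]
ee_rot: [0.757, 0.653, 0.001, 0.001]
wrist_force: [0.4, 0.1, -0.1]
width: 0.165
gripper_force: 58.6
```

Call:
{"name": "jog_arm", "arguments": {"plan": [[0.005,[0,0,0],[0,0,0]],[0.005,[0,0,0],[0,0,0]]]}}

```text
time: 4.78
position: [512.4, -100.2, 155.5]
ee_rot: [0.757, 0.653, 0.001, 0.001]
wrist_force: [0.1, -0.6, 0.1]
width: 0.162
gripper_force: 58.6
```

```bash
python3 - <<'E'
from h import *
o,r=st()
i=camera_info("wrist");np.save("w2.npy",i,allow_pickle=True)
im=get_image("wrist")[:,:,::-1];cv2.imwrite("pics/w2r.png",im)
cv2.imwrite("pics/w2.png",cv2.resize(im,(800,600),interpolation=cv2.INTER_CUBIC))
E
```

```text
t 4.78 pos [ 512.4 -100.2  155.5] psi 81.57 tilt 0.16 F [ 0.1 -0.6  0.1] w 13.8 g 58.6 j [-0.35  0.25 -0.24  1.09 -0.    1.37]
```

View pics/w2.png

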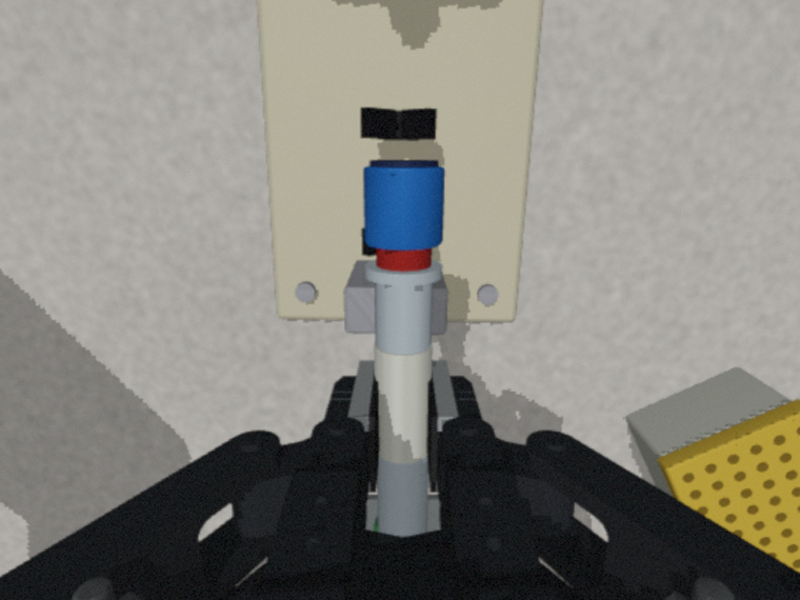

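Shown at 800×600: V+ block centre (398,123), end stop (396,297), plate corners (278,320) and (515,321). The tube's cap front is at (404,163), with sleeve edges at rows 351 and 460.

```bash
python3 - <<'E'
from h import *
np.set_printoptions(precision=1,suppress=True)
i=np.load("w2.npy",allow_pickle=True).item()
P=lambda u,v,z:ray(i,u/1.42857,v/1.42857,z)
a,b=P(278,320,14),P(515,321,14);print("corners",a,b,np.degrees(np.arctan2((b-a)[1],(b-a)[0])))
print("edges",P(262,30,14),P(540,30,14))
for n,u,v,z in[("Vtop",398.5,123,58),("Vtop50",398.5,123,52),("collar",403,283,177.5),("sl+",403,351,177.5),("sl-",403,460,177.5),("tubeL",376,330,169.5),("tubeR",432,330,169.5),("capfront",404,163,175)]:print(n,P(u,v,z))
E
```

```text
corners [ 432.8 -115.8   14. ] [ 577.7 -138.2   14. ] -8.814073973402111
edges [460.1  42.6  14. ] [603.8  21.1  14. ]
Vtop [523.6 -15.5  58. ]
Vtop50 [523.6 -15.2  52. ]
collar [518.7 -59.7 177.5]
sl+ [516.  -78.3 177.5]
sl- [ 511.  -111.7  177.5]
tubeL [508.9 -74.2 169.5]
tubeR [524.5 -76.6 169.5]
capfront [523.4 -30.5 175. ]
```

Call:
{"name": "jog_arm", "arguments": {"plan": [[0.005,[0.03,-0.001,0],[0,0,0.4]],[0.005,[0.0293,-0.0009,0],[0,0,0]],[0.005,[0,0,0.04],[0,0,0]],[0.005,[0,0,0.04],[0,0,0]],[0.005,[0,0,0.02],[0,0,0]],[0.005,[0,0,0.0],[0,0,0]],[0.005,[0,0,0],[0,0,0]]]}}

```text
time: 5.7
position: [519.6, -41.9, 55.2]
ee_rot: [0.76, 0.65, 0.0, 0.001]
wrist_force: [0.5, 0.4, 0.8]
width: 0.165
gripper_force: 58.6
```

```bash
python3 - <<'E'
from h import *
o,r=st();to([519.2,-41.3,37],r,o)
i=camera_info("wrist");np.save("w3.npy",i,allow_pickle=True)
im=get_image("wrist")[:,:,::-1];cv2.imwrite("pics/w3r.png",im)
cv2.imwrite("pics/w3.png",cv2.resize(im[:,120:440],None,fx=1.4286,fy=1.4286,interpolation=cv2.INTER_CUBIC))
E
```

```text
t 5.7 pos [519.6 -41.9  55.2] psi 81.07 tilt 0.09 F [0.5 0.4 0.8] w 14.1 g 58.6 j [-0.23  0.33 -0.38  0.85 -0.    1.49]
shift [ 0.0005 -0.0005  0.0182]
```

View pics/w3.png

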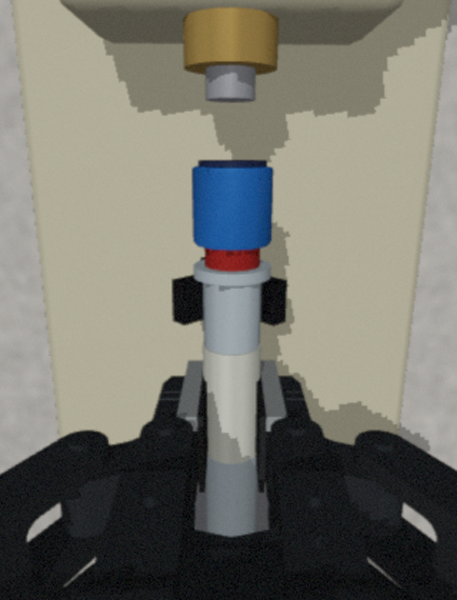

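The tube lines up with the V block (columns 229 and 232) and the ram face is at (231,100). I'll lower it and release.

Call:
{"name": "jog_arm", "arguments": {"plan": [[0.005,[0,0,0.009],[0,0,0]],[0.005,[0,0,0.008],[0,0,0]],[0.005,[0,0,0],[0,0,0]],[0.005,[0,0,0],[0,0,0]]]}}

```text
time: 6.25
position: [518.3, -40.7, 37.2]
ee_rot: [0.76, 0.65, -0.0, -0.0]
wrist_force: [0.6, 0.3, -1.2]
width: 0.165
gripper_force: 58.7
```

Call:
{"name": "jog_arm", "arguments": {"plan": [[0.005,[0,0,0.001],[0,0,0]],[0.02,[0,0,0],[0,0,0]],[0.025,[0,0,0],[0,0,0]],[0.035,[0,0,0],[0,0,0]],[0.05,[0,0,0],[0,0,0]],[0.05,[0,0,0],[0,0,0]],[0.05,[0,0,-0.02],[0,0,0]],[0.05,[0,0,-0.04],[0,0,0]]]}}

```text
time: 7.25
position: [516.9, -40.5, 95.3]
ee_rot: [0.76, 0.65, -0.001, -0.002]
wrist_force: [0.7, 0.3, -0.8]
width: 0.585
gripper_force: 0.0
```

```bash
python3 - <<'E'
from h import *
np.set_printoptions(precision=1,suppress=True)
o,r=st()
im=get_image("wrist")[:,:,::-1];i=camera_info("wrist")
cv2.imwrite("pics/w4.png",cv2.resize(im[:,120:440],None,fx=1.4286,fy=1.4286,interpolation=cv2.INTER_CUBIC))
np.save("w4.npy",i,allow_pickle=True)
E
```

```text
t 7.25 pos [516.9 -40.5  95.3] psi 81.14 tilt 0.24 F [ 0.7  0.3 -0.8] w 50.0 g 0.0 j [-0.2  0.3 -0.3  0.9 -0.   1.5]
```

View pics/w4.png

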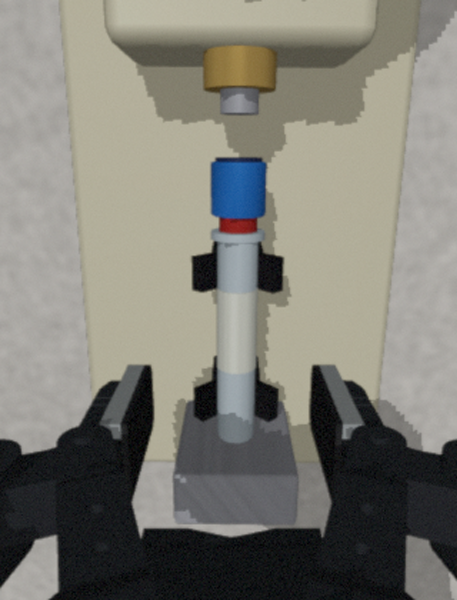

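The tube lies in both V blocks with its closed end about 4 mm off the stop. Next is the knob.

Call:
{"name": "jog_arm", "arguments": {"plan": [[0.05,[0,0,-0.06],[0,0,0]],[0.05,[0,0,-0.06],[0,0,0]],[0.05,[0.044,-0.0121,0],[0,0,0]],[0.05,[0.044,-0.0121,0],[0,0,0]],[0.05,[0.044,-0.0121,0],[0,0,0]],[0.05,[0.044,-0.0121,0],[0,0,0]],[0.05,[0.044,-0.0121,0],[0,0,0]],[0.05,[0,0,0],[0,0,-10]]]}}

```text
time: 8.3
position: [492.0, 188.7, 216.2]
ee_rot: [0.697, 0.717, 0.0, -0.0]
wrist_force: [-0.4, -0.5, 0.5]
width: 0.583
gripper_force: 0.0
```

Call:
{"name": "jog_arm", "arguments": {"plan": [[0.05,[0,0,0],[0,0,-10]],[0.05,[0,0,0],[0,0,-10]],[0.05,[0,0,0],[0,0,-10]],[0.05,[0,0,0],[0,0,-10]],[0.05,[0,0,0],[0,0,-10]],[0.05,[0,0,0],[0,0,-10]],[0.05,[0,0,0],[0,0,-10]],[0.05,[0,0,0],[0,0,-10]]]}}

```text
time: 9.3
position: [492.7, 185.8, 216.2]
ee_rot: [0.074, 0.997, -0.0, 0.0]
wrist_force: [-0.9, -0.3, 0.3]
width: 0.589
gripper_force: 0.0
```

Call:
{"name": "jog_arm", "arguments": {"plan": [[0.05,[0,0,0],[0,0,-10]],[0.05,[0,0,0],[0,0,-10]],[0.05,[0,0,0],[0,0,-10]],[0.05,[0,0,0],[0,0,-10]],[0.05,[0,0,0],[0,0,-10]],[0.05,[0,0,0],[0,0,-10]],[0.05,[0,0,0],[0,0,-10]],[0.05,[0,0,0],[0,0,-10]]]}}

```text
time: 10.3
position: [492.6, 185.8, 216.2]
ee_rot: [-0.584, 0.812, -0.0, -0.0]
wrist_force: [-0.3, -0.7, 0.4]
width: 0.583
gripper_force: 0.0
```

Call:
{"name": "jog_arm", "arguments": {"plan": [[0.05,[0,0,0],[0,0,-10]],[0.05,[0,0,0],[0,0,-10]],[0.05,[0,0,0],[0,0,-10]],[0.05,[0,0,0],[0,0,-10]],[0.05,[0,0,0],[0,0,-10]],[0.05,[0,0,0],[0,0,-10]],[0.05,[0,0,0],[0,0,-10]],[0.05,[0,0,0],[0,0,-10]]]}}

```text
time: 11.3
position: [492.7, 185.8, 216.2]
ee_rot: [0.969, -0.246, 0.0, 0.0]
wrist_force: [-0.3, 1.2, -0.5]
width: 0.583
gripper_force: 0.0
```

Call:
{"name": "jog_arm", "arguments": {"plan": [[0.05,[0,0,0],[0,0,-10]],[0.05,[0,0,0],[0,0,-10]],[0.05,[0,0,0],[0,0,0]]]}}

```text
time: 11.68
position: [492.7, 185.8, 216.2]
ee_rot: [0.997, -0.078, 0.0, 0.0]
wrist_force: [-0.4, 0.1, 0.1]
width: 0.587
gripper_force: 0.0
```

```bash
python3 - <<'E'
from h import *
o,r=st()
i=camera_info("wrist");np.save("w5.npy",i,allow_pickle=True)
im=get_image("wrist")[:,:,::-1];cv2.imwrite("pics/w5r.png",im)
cv2.imwrite("pics/w5.png",cv2.resize(im,(800,600),interpolation=cv2.INTER_CUBIC))
E
```

```text
t 11.68 pos [492.7 185.8 216.2] psi -8.96 tilt 0.01 F [-0.4  0.1  0.1] w 50.1 g 0.0 j [ 0.21  0.22 -0.11  1.24 -0.   -2.78]
```

View pics/w5.png

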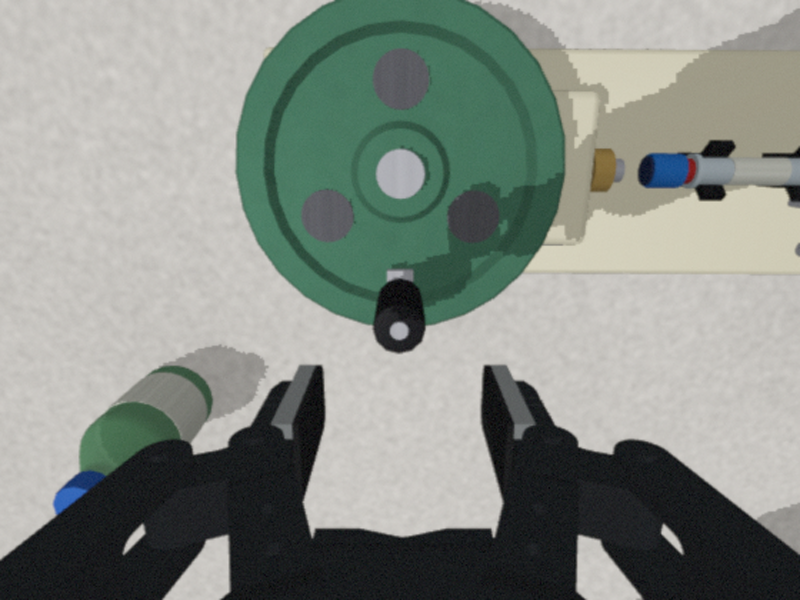

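The knob's top is at (399,330), the hub at (400,174) and the wheel rim spans columns 236 to 565.

```bash
python3 - <<'E'
from h import *
np.set_printoptions(precision=1,suppress=True)
i=np.load("w5.npy",allow_pickle=True).item()
P=lambda u,v,z:ray(i,u/1.42857,v/1.42857,z)
k=P(399,330,157);h=P(400,174,106);print(k,h,h-k,np.linalg.norm((h-k)[:2]),P(236,170,103),P(565,170,103),P(400,325,103))
o,r=st();to([k[0],k[1],124],r,o)
E
```

```text
[490.5 187.9 157. ] [554.2 177.5 106. ] [ 63.7 -10.4 -51. ] 64.52217107313653 [569.1 259.6 103. ] [542.8  94.3 103. ] [473.2 190.5 103. ]
t 11.72 pos [492.7 185.8 216.2] psi -9.05 tilt 0.01 F [-0.   0.2 -0.9] w 50.0 g 0.0 j [ 0.2  0.2 -0.1  1.2 -0.  -2.8]
shift [-0.  -0.   0.1]
```

Call:
{"name": "jog_arm", "arguments": {"plan": [[0.05,[-0.0025,-0.0017,0.03],[0,0,0]],[0.05,[0,0,0.03],[0,0,0]],[0.05,[0,0,0.02],[0,0,0]],[0.05,[0,0,0.012],[0,0,0]],[0.05,[0,0,0],[0,0,0]],[0.03,[0,0,0],[0,0,0]],[0.026,[0,0,0],[0,0,0]],[0.026,[0,0,0],[0,0,0]]]}}

```text
time: 12.72
position: [490.9, 188.0, 124.9]
ee_rot: [0.997, -0.077, 0.001, -0.0]
wrist_force: [0.5, 0.0, 0.3]
width: 0.305
gripper_force: 0.0
```

```bash
python3 - <<'E'
from h import *
st()
E
```

```text
t 12.72 pos [490.9 188.  124.9] psi -8.86 tilt 0.07 F [0.5 0.  0.3] w 26.1 g 0.0 j [ 0.21  0.27 -0.27  1.02 -0.   -2.77]
```

Not touching yet; I'll close in small steps to feel the knob.

Call:
{"name": "jog_arm", "arguments": {"plan": [[0.024,[0,0,0],[0,0,0]],[0.022,[0,0,0],[0,0,0]],[0.022,[0,0,0],[0,0,0]],[0.022,[0,0,0],[0,0,0]]]}}

```text
time: 13.22
position: [490.7, 187.9, 124.6]
ee_rot: [0.997, -0.077, 0.0, -0.0]
wrist_force: [0.4, -0.3, 4.6]
width: 0.268
gripper_force: 41.7
```

```bash
python3 - <<'E'
from h import *
st()
E
```

```text
t 13.22 pos [490.7 187.9 124.6] psi -8.86 tilt 0.04 F [ 0.4 -0.3  4.6] w 22.9 g 41.7 j [ 0.21  0.28 -0.28  1.02 -0.   -2.77]
```

Call:
{"name": "jog_arm", "arguments": {"plan": [[0.0255,[0,0,0],[0,0,0]],[0.0255,[0.00016,-0.00453,0],[0,0,4]],[0.0255,[0.00016,-0.00453,0],[0,0,4]],[0.0255,[0.00016,-0.00453,0],[0,0,4]],[0.0255,[0.00016,-0.00453,0],[0,0,4]],[0.0255,[0.00016,-0.00453,0],[0,0,4]]]}}

```text
time: 13.98
position: [497.1, 208.7, 123.8]
ee_rot: [0.968, -0.25, -0.001, 0.001]
wrist_force: [-1.1, -1.9, 2.2]
width: 0.299
gripper_force: 1.1
```

```bash
cat >> h.py <<'E'
def wh(C=(554.9,177.7)):
    o,r=st();d=o["position"][:2]-C;a=np.degrees(np.arctan2(d[1],d[0]))
    print("wheel deg",round((171-a)%360,2),"R",round(np.hypot(*d),2),"Ftool",(r.T@o["wrist_force"]).round(1))
    f=-d/np.hypot(*d);p=np.degrees(np.arctan2(f[1],f[0]));print("psi lag vs radial",round((np.degrees(np.arctan2(r[1,0],r[0,0]))-p+180)%360-180,2))
    return o,r
E
python3 - <<'E'
from h import *
wh()
E
```

```text
t 13.97 pos [497.1 208.7 123.8] psi -29.0 tilt 0.12 F [-1.1 -1.9  2.2] w 25.5 g 1.1 j [ 0.25  0.3  -0.24  1.03 -0.   -2.39]
wheel deg 19.25 R 65.59 Ftool [-0.   2.2 -2.2]
psi lag vs radial -0.75
```

Call:
{"name": "jog_arm", "arguments": {"plan": [[0.0255,[0.00016,-0.00453,0],[0,0,4]],[0.0255,[0.00016,-0.00453,0],[0,0,4]],[0.0255,[0.00016,-0.00453,0],[0,0,4]],[0.0255,[0.00016,-0.00453,0],[0,0,4]],[0.0255,[0.00016,-0.00453,0],[0,0,4]],[0.0255,[0.00016,-0.00453,0],[0,0,4]],[0.0255,[0.00016,-0.00453,0],[0,0,4]],[0.0255,[0.00016,-0.00453,0],[0,0,4]]]}}

```text
time: 14.98
position: [522.0, 234.3, 123.6]
ee_rot: [0.862, -0.507, -0.001, 0.001]
wrist_force: [-1.5, -1.3, 1.7]
width: 0.3
gripper_force: 1.1
```

```bash
python3 - <<'E'
from h import *
wh()
E
```

```text
t 14.97 pos [522.  234.3 123.6] psi -60.99 tilt 0.15 F [-1.5 -1.3  1.7] w 25.6 g 1.1 j [ 0.28  0.36 -0.15  1.06 -0.   -1.8 ]
wheel deg 50.83 R 65.42 Ftool [ 0.4  1.9 -1.7]
psi lag vs radial -1.16
```

Call:
{"name": "jog_arm", "arguments": {"plan": [[0.0255,[0.00016,-0.00453,0],[0,0,4]],[0.0255,[0.00016,-0.00453,0],[0,0,4]],[0.0255,[0.00016,-0.00453,0],[0,0,4]],[0.0255,[0.00016,-0.00453,0],[0,0,4]],[0.0255,[0.00016,-0.00453,0],[0,0,4]],[0.0255,[0.00016,-0.00453,0],[0,0,4]],[0.0255,[0.00016,-0.00453,0],[0,0,4]],[0.0255,[0.00016,-0.00453,0],[0,0,4]]]}}

```text
time: 15.98
position: [556.8, 242.7, 123.6]
ee_rot: [-0.689, 0.725, 0.001, -0.001]
wrist_force: [-2.2, -0.2, 1.6]
width: 0.299
gripper_force: 1.1
```

```bash
python3 - <<'E'
from h import *
wh()
E
```

```text
t 15.97 pos [556.8 242.7 123.6] psi -92.97 tilt 0.15 F [-2.2 -0.2  1.6] w 25.6 g 1.1 j [ 0.28  0.43 -0.06  1.09  0.   -1.24]
wheel deg 82.7 R 65.05 Ftool [ 0.3  2.1 -1.5]
psi lag vs radial -1.27
```

Call:
{"name": "jog_arm", "arguments": {"plan": [[0.0255,[9e-05,-0.0034,0],[0,0,3]],[0.0255,[9e-05,-0.0034,0],[0,0,3]],[0.0255,[9e-05,-0.0034,0],[0,0,3]],[0.0255,[9e-05,-0.0034,0],[0,0,3]],[0.0255,[9e-05,-0.0034,0],[0,0,3]],[0.0255,[9e-05,-0.0034,0],[0,0,3]],[0.0255,[9e-05,-0.0034,0],[0,0,3]],[0.0255,[9e-05,-0.0034,0],[0,0,3]]]}}

```text
time: 16.98
position: [583.0, 236.0, 123.5]
ee_rot: [-0.523, 0.852, 0.001, -0.001]
wrist_force: [-2.6, 1.0, 1.6]
width: 0.297
gripper_force: 1.0
```

```bash
python3 - <<'E'
from h import *
wh()
E
```

```text
t 16.98 pos [583.  236.  123.5] psi -116.93 tilt 0.14 F [-2.6  1.   1.6] w 25.4 g 1.0 j [ 0.26  0.47  0.01  1.11  0.   -0.84]
wheel deg 106.75 R 64.72 Ftool [ 0.3  2.8 -1.6]
psi lag vs radial -1.18
```

Call:
{"name": "jog_arm", "arguments": {"plan": [[0.0255,[9e-05,-0.0034,0],[0,0,3]],[0.0255,[9e-05,-0.0034,0],[0,0,3]],[0.0255,[9e-05,-0.0034,0],[0,0,3]],[0.0255,[9e-05,-0.0034,0],[0,0,3]],[0.0255,[9e-05,-0.0034,0],[0,0,3]],[0.0255,[9e-05,-0.0034,0],[0,0,3]],[0.0255,[9e-05,-0.0034,0],[0,0,3]],[0.0255,[9e-05,-0.0034,0],[0,0,3]]]}}

```text
time: 17.98
position: [603.7, 219.8, 123.6]
ee_rot: [-0.335, 0.942, 0.001, -0.001]
wrist_force: [-3.1, 4.7, 2.6]
width: 0.302
gripper_force: 2.5
```

```bash
python3 - <<'E'
from h import *
wh()
E
```

```text
t 17.98 pos [603.7 219.8 123.6] psi -140.9 tilt 0.2 F [-3.1  4.7  2.6] w 25.8 g 2.5 j [ 0.22  0.49  0.05  1.13  0.   -0.46]
wheel deg 130.17 R 64.47 Ftool [-0.5  5.6 -2.6]
psi lag vs radial -1.73
```

Pressing now, 5.6 N at the knob. Continuing.

Call:
{"name": "jog_arm", "arguments": {"plan": [[0.0255,[9e-05,-0.0034,0],[0,0,3]],[0.0255,[9e-05,-0.0034,0],[0,0,3]],[0.0255,[9e-05,-0.0034,0],[0,0,3]],[0.0255,[9e-05,-0.0034,0],[0,0,3]],[0.0255,[9e-05,-0.0034,0],[0,0,3]],[0.0255,[9e-05,-0.0034,0],[0,0,3]],[0.0255,[9e-05,-0.0034,0],[0,0,3]],[0.0255,[9e-05,-0.0034,0],[0,0,3]]]}}

```text
time: 18.98
position: [616.6, 195.9, 123.6]
ee_rot: [-0.131, 0.991, 0.001, -0.001]
wrist_force: [-0.3, 3.9, -0.0]
width: 0.298
gripper_force: 1.9
```

```bash
python3 - <<'E'
from h import *
wh()
E
```

```text
t 18.98 pos [616.6 195.9 123.6] psi -164.89 tilt 0.15 F [-0.3  3.9 -0. ] w 25.5 g 1.9 j [ 0.18  0.5   0.06  1.13  0.   -0.08]
wheel deg 154.53 R 64.37 Ftool [-0.8  3.9  0. ]
psi lag vs radial -1.36
```

Call:
{"name": "jog_arm", "arguments": {"plan": [[0.0255,[9e-05,-0.0034,0],[0,0,3]],[0.0255,[9e-05,-0.0034,0],[0,0,3]],[0.0255,[9e-05,-0.0034,0],[0,0,3]],[0.0255,[9e-05,-0.0034,0],[0,0,3]],[0.0255,[9e-05,-0.0034,0],[0,0,3]],[0.0255,[9e-05,-0.0034,0],[0,0,3]],[0.0255,[9e-05,-0.0034,0],[0,0,3]],[0.0255,[9e-05,-0.0034,0],[0,0,3]]]}}

```text
time: 19.98
position: [618.6, 168.5, 123.6]
ee_rot: [0.078, 0.997, 0.001, -0.0]
wrist_force: [0.6, 2.9, 0.1]
width: 0.299
gripper_force: 1.1
```

```bash
python3 - <<'E'
from h import *
o,r=wh()
i=camera_info("wrist");im=get_image("wrist")[:,:,::-1];print(i)
cv2.imwrite("pics/w6.png",im)
E
```

```text
t 19.98 pos [618.6 168.5 123.6] psi 171.08 tilt 0.08 F [0.6 2.9 0.1] w 25.5 g 1.1 j [0.14 0.49 0.04 1.12 0.   0.3 ]
wheel deg 179.25 R 64.34 Ftool [-0.2  3.  -0.1]
psi lag vs radial -0.67
{'vfov': 63.42003931504776, 'cx': 281.73285418097606, 'cy': 207.35053590088518, 'cam_to_world': array([[ 1.56475075e-01, -9.46071109e-01, -2.83663546e-01,
         5.46433112e+02],
       [ 9.87681030e-01,  1.50265578e-01,  4.36627880e-02,
         1.79672394e+02],
       [ 1.31676426e-03, -2.87001241e-01,  9.57929305e-01,
         2.65499537e+02],
       [ 0.00000000e+00,  0.00000000e+00,  0.00000000e+00,
         1.00000000e+00]])}
```

```bash
python3 - <<'E'
from h import *
o,r=wh()
C=np.array([554.65,178.2]);p0=o["position"][:2];d=p0-C;a0=np.arctan2(d[1],d[0]);print(np.degrees(a0),np.hypot(*d))
e=np.array([490.7,187.9])-C;a1=np.arctan2(e[1],e[0])-2*np.pi;print(np.degrees(a1),np.hypot(*e))
n=48;cur=p0.copy();psi=np.arctan2(r[1,0],r[0,0]);Y=153/n;L=[]
for k in range(1,n+1):
    a=a0+(a1-a0)*k/n;t=C+64.7*np.array([np.cos(a),np.sin(a)])
    M=np.array([[np.cos(psi),np.sin(psi)],[np.sin(psi),-np.cos(psi)]])
    s=(M@(t-cur)).round(1);cur=cur+M.T@s;psi-=np.radians(round(Y,2))
    L.append([round(s[0]/1000,4),round(s[1]/1000,4)])
print(round(Y,2))
for k in range(0,n,8):print(L[k:k+8])
E
```

```text
t 20.02 pos [618.5 167.9 123.6] psi 170.97 tilt 0.06 F [ 0.3  0.8 -0.2] w 25.2 g 0.6 j [0.14 0.49 0.04 1.12 0.   0.3 ]
wheel deg 179.77 R 64.34 Ftool [-0.2  0.8  0.2]
psi lag vs radial -0.27
-9.170369908354171 64.66697341786525
-188.6249371679536 64.68146952566862
3.19
[[np.float64(0.0001), np.float64(-0.0042)], [np.float64(0.0002), np.float64(-0.0042)], [np.float64(0.0002), np.float64(-0.0043)], [np.float64(0.0003), np.float64(-0.0042)], [np.float64(0.0003), np.float64(-0.0042)], [np.float64(0.0004), np.float64(-0.0042)], [np.float64(0.0004), np.float64(-0.0042)], [np.float64(0.0004), np.float64(-0.0042)]]
[[np.float64(0.0005), np.float64(-0.0042)], [np.float64(0.0005), np.float64(-0.0042)], [np.float64(0.0005), np.float64(-0.0041)], [np.float64(0.0006), np.float64(-0.0042)], [np.float64(0.0006), np.float64(-0.0042)], [np.float64(0.0007), np.float64(-0.0042)], [np.float64(0.0007), np.float64(-0.0041)], [np.float64(0.0008), np.float64(-0.0042)]]
[[np.float64(0.0008), np.float64(-0.0041)], [np.float64(0.0008), np.float64(-0.0042)], [np.float64(0.0009), np.float64(-0.0041)], [np.float6
[... 529 characters left out ...]
t64(-0.004)]]
[[np.float64(0.0014), np.float64(-0.004)], [np.float64(0.0015), np.float64(-0.0039)], [np.float64(0.0015), np.float64(-0.004)], [np.float64(0.0015), np.float64(-0.0039)], [np.float64(0.0016), np.float64(-0.0039)], [np.float64(0.0016), np.float64(-0.0039)], [np.float64(0.0016), np.float64(-0.0039)], [np.float64(0.0017), np.float64(-0.0039)]]
[[np.float64(0.0017), np.float64(-0.0039)], [np.float64(0.0017), np.float64(-0.0038)], [np.float64(0.0018), np.float64(-0.0038)], [np.float64(0.0019), np.float64(-0.0038)], [np.float64(0.0018), np.float64(-0.0038)], [np.float64(0.0019), np.float64(-0.0038)], [np.float64(0.0019), np.float64(-0.0037)], [np.float64(0.002), np.float64(-0.0038)]]
```

Call:
{"name": "jog_arm", "arguments": {"plan": [[0.0255,[0.0001,-0.0042,0],[0,0,3.2]],[0.0255,[0.0002,-0.0042,0],[0,0,3.2]],[0.0255,[0.0002,-0.0043,0],[0,0,3.2]],[0.0255,[0.0003,-0.0042,0],[0,0,3.2]],[0.0255,[0.0003,-0.0042,0],[0,0,3.2]],[0.0255,[0.0004,-0.0042,0],[0,0,3.2]],[0.0255,[0.0004,-0.0042,0],[0,0,3.2]],[0.0255,[0.0004,-0.0042,0],[0,0,3.2]]]}}

```text
time: 21.02
position: [605.2, 137.7, 123.7]
ee_rot: [0.297, 0.955, 0.0, -0.0]
wrist_force: [1.2, 1.2, -0.6]
width: 0.298
gripper_force: 1.1
```

```bash
python3 - <<'E'
from h import *
wh((554.65,178.2))
E
```

```text
t 21.02 pos [605.2 137.7 123.7] psi 145.5 tilt 0.04 F [ 1.2  1.2 -0.6] w 25.5 g 1.1 j [ 0.09  0.45 -0.02  1.1   0.    0.7 ]
wheel deg 209.71 R 64.83 Ftool [-0.4  1.6  0.6]
psi lag vs radial 4.21
```

Call:
{"name": "jog_arm", "arguments": {"plan": [[0.0255,[0.0005,-0.0042,0],[0,0,3.2]],[0.0255,[0.0005,-0.0042,0],[0,0,3.2]],[0.0255,[0.0005,-0.0041,0],[0,0,3.2]],[0.0255,[0.0006,-0.0042,0],[0,0,3.2]],[0.0255,[0.0006,-0.0042,0],[0,0,3.2]],[0.0255,[0.0007,-0.0042,0],[0,0,3.2]],[0.0255,[0.0007,-0.0041,0],[0,0,3.2]],[0.0255,[0.0008,-0.0042,0],[0,0,3.2]]]}}

```text
time: 22.02
position: [578.4, 117.9, 123.7]
ee_rot: [0.501, 0.866, 0.0, -0.0]
wrist_force: [1.2, 0.2, -1.7]
width: 0.298
gripper_force: 1.1
```

```bash
python3 - <<'E'
from h import *
wh((554.65,178.2))
E
```

```text
t 22.02 pos [578.4 117.9 123.7] psi 119.89 tilt 0.02 F [ 1.2  0.2 -1.7] w 25.5 g 1.1 j [ 0.06  0.39 -0.11  1.07  0.    1.11]
wheel deg 239.53 R 64.82 Ftool [-0.4  1.1  1.7]
psi lag vs radial 8.42
```

Call:
{"name": "jog_arm", "arguments": {"plan": [[0.0255,[0.0008,-0.0041,0],[0,0,3.2]],[0.0255,[0.0008,-0.0042,0],[0,0,3.2]],[0.0255,[0.0009,-0.0041,0],[0,0,3.2]],[0.0255,[0.0009,-0.0041,0],[0,0,3.2]],[0.0255,[0.0009,-0.0041,0],[0,0,3.2]],[0.0255,[0.001,-0.0041,0],[0,0,3.2]],[0.0255,[0.001,-0.0041,0],[0,0,3.2]],[0.0255,[0.0011,-0.0041,0],[0,0,3.2]]]}}

```text
time: 23.02
position: [545.4, 114.1, 123.8]
ee_rot: [0.68, 0.733, 0.0, 0.0]
wrist_force: [1.7, 0.3, -2.0]
width: 0.301
gripper_force: 1.1
```

```bash
python3 - <<'E'
from h import *
wh((554.65,178.2))
E
```

```text
t 23.02 pos [545.4 114.1 123.8] psi 94.28 tilt 0.02 F [ 1.7  0.3 -2. ] w 25.7 g 1.1 j [ 0.06  0.33 -0.2   1.04 -0.    1.56]
wheel deg 269.26 R 64.74 Ftool [0.2 1.8 2. ]
psi lag vs radial 12.53
```

Call:
{"name": "jog_arm", "arguments": {"plan": [[0.0255,[0.0011,-0.0041,0],[0,0,3.2]],[0.0255,[0.0011,-0.004,0],[0,0,3.2]],[0.0255,[0.0012,-0.0041,0],[0,0,3.2]],[0.0255,[0.0012,-0.004,0],[0,0,3.2]],[0.0255,[0.0013,-0.0041,0],[0,0,3.2]],[0.0255,[0.0013,-0.004,0],[0,0,3.2]],[0.0255,[0.0013,-0.004,0],[0,0,3.2]],[0.0255,[0.0014,-0.004,0],[0,0,3.2]]]}}

```text
time: 24.02
position: [514.8, 127.5, 123.8]
ee_rot: [0.826, 0.564, -0.0, 0.0]
wrist_force: [2.1, -0.1, -2.4]
width: 0.301
gripper_force: 1.1
```

```bash
python3 - <<'E'
from h import *
wh((554.65,178.2))
E
```

```text
t 24.02 pos [514.8 127.5 123.8] psi 68.67 tilt 0.05 F [ 2.1 -0.1 -2.4] w 25.7 g 1.1 j [ 0.09  0.29 -0.26  1.02 -0.    2.03]
wheel deg 299.17 R 64.54 Ftool [0.7 1.9 2.4]
psi lag vs radial 16.84
```

Call:
{"name": "jog_arm", "arguments": {"plan": [[0.0255,[0.0014,-0.004,0],[0,0,3.2]],[0.0255,[0.0015,-0.0039,0],[0,0,3.2]],[0.0255,[0.0015,-0.004,0],[0,0,3.2]],[0.0255,[0.0015,-0.0039,0],[0,0,3.2]],[0.0255,[0.0016,-0.0039,0],[0,0,3.2]],[0.0255,[0.0016,-0.0039,0],[0,0,3.2]],[0.0255,[0.0016,-0.0039,0],[0,0,3.2]],[0.0255,[0.0017,-0.0039,0],[0,0,3.2]]]}}

```text
time: 25.02
position: [495.0, 154.3, 123.8]
ee_rot: [0.93, 0.367, -0.0, 0.001]
wrist_force: [2.2, -1.9, -1.3]
width: 0.298
gripper_force: 1.1
```

```bash
python3 - <<'E'
from h import *
o,r=wh((554.65,178.2));to([490.7,187.9,123.8],r,o)
E
```

```text
t 25.02 pos [495.  154.3 123.8] psi 43.06 tilt 0.07 F [ 2.2 -1.9 -1.3] w 25.4 g 1.1 j [ 0.15  0.26 -0.29  1.01 -0.    2.54]
wheel deg 329.18 R 64.25 Ftool [0.4 2.9 1.3]
psi lag vs radial 21.24
shift [ 0.0198 -0.0275 -0.0001]
```

Call:
{"name": "jog_arm", "arguments": {"plan": [[0.0255,[0.0017,-0.0039,0],[0,0,3]],[0.0255,[0.0017,-0.0038,0],[0,0,3]],[0.0255,[0.0018,-0.0038,0],[0,0,3]],[0.0255,[0.0019,-0.0038,0],[0,0,3]],[0.0255,[0.0018,-0.0038,0],[0,0,3]]]}}

```text
time: 25.65
position: [490.5, 174.7, 123.7]
ee_rot: [0.97, 0.242, -0.0, 0.001]
wrist_force: [1.6, -1.4, -0.9]
width: 0.297
gripper_force: 1.2
```

```bash
python3 - <<'E'
from h import *
o,r=wh((554.65,178.2));to([490.7,187.9,123.8],r,o)
E
```

```text
t 25.65 pos [490.5 174.7 123.7] psi 28.06 tilt 0.09 F [ 1.6 -1.4 -0.9] w 25.3 g 1.2 j [ 0.19  0.27 -0.29  1.02 -0.    2.84]
wheel deg 347.9 R 64.26 Ftool [0.8 2.  0.9]
psi lag vs radial 24.97
shift [ 0.0064 -0.0115 -0.0001]
```

Call:
{"name": "jog_arm", "arguments": {"plan": [[0.0255,[0.0017,-0.0031,0],[0,0,2.5]],[0.0255,[0.0016,-0.0031,0],[0,0,2.5]],[0.0255,[0.0014,-0.0032,0],[0,0,2.5]],[0.0255,[0.0013,-0.0032,0],[0,0,2.5]],[0.0255,[0,0,0],[0,0,0]],[0.0255,[0,0,0],[0,0,0]]]}}

```text
time: 26.4
position: [490.4, 189.0, 123.9]
ee_rot: [0.987, 0.158, -0.0, 0.0]
wrist_force: [0.9, -0.8, -1.1]
width: 0.299
gripper_force: 0.4
```

```bash
python3 - <<'E'
from h import *
o,r=wh((554.65,178.2));to([490.7,187.9,123.8],r,o)
E
```

```text
t 26.4 pos [490.4 189.  123.9] psi 18.2 tilt 0.05 F [ 0.9 -0.8 -1.1] w 25.5 g 0.4 j [ 0.22  0.28 -0.27  1.02 -0.    3.04]
wheel deg 0.59 R 65.11 Ftool [0.6 1.  1.1]
psi lag vs radial 27.79
shift [-0.0001  0.0012  0.0001]
```

Call:
{"name": "jog_arm", "arguments": {"plan": [[0.035,[0,0,0],[0,0,0]],[0.05,[0,0,0],[0,0,0]],[0.05,[0,0,0],[0,0,0]],[0.05,[0,0,-0.02],[0,0,0]],[0.05,[0,0,-0.04],[0,0,0]],[0.05,[0,0,-0.05],[0,0,0]],[0.05,[-0.03,0,-0.03],[0,0,0]],[0.05,[0,0,0],[0,0,0]]]}}

```text
time: 27.4
position: [462.4, 180.0, 267.3]
ee_rot: [0.987, 0.158, 0.002, -0.0]
wrist_force: [0.7, 0.2, 0.8]
width: 0.585
gripper_force: 0.0
```

```bash
python3 - <<'E'
from h import *
np.set_printoptions(precision=1,suppress=True)
o,r=st();i=camera_info("wrist");np.save("w7.npy",i,allow_pickle=True)
im=get_image("wrist")[:,:,::-1]
cv2.imwrite("pics/w7.png",cv2.resize(im,(800,600),interpolation=cv2.INTER_CUBIC))
E
```

```text
t 27.4 pos [462.4 180.  267.3] psi 18.16 tilt 0.29 F [0.7 0.2 0.8] w 50.0 g 0.0 j [ 0.2  0.1 -0.1  1.3 -0.   3. ]
```

View pics/w7.png

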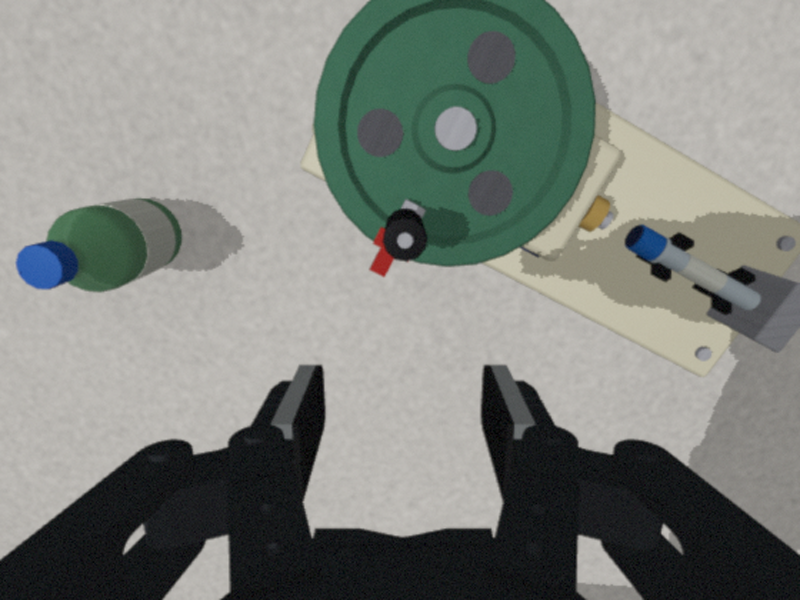

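The red band is gone, the tube sits against the stop and the ram is back. I'll check the knob angle from the pin at (404,240) and the hub at (456,128).

```bash
python3 - <<'E'
from h import *
i=np.load("w7.npy",allow_pickle=True).item();j=np.load("w5.npy",allow_pickle=True).item()
for c,k,h in((j,(399,330),(400,174)),(i,(404,240),(456,128))):
    a=ray(c,k[0]/1.42857,k[1]/1.42857,157);b=ray(c,h[0]/1.42857,h[1]/1.42857,106);d=(a-b)[:2]
    print(a.round(1),b.round(1),np.degrees(np.arctan2(d[1],d[0])),np.hypot(*d))
E
```

```text
[490.5 187.9 157. ] [554.2 177.5 106. ] 170.70878501267748 64.52217107313653
[490.2 188.3 157. ] [554.8 176.9 106. ] 170.01443935482558 65.57997899907095
```

Only 0.7° (0.012 rad) from the parked angle, so I'm handing it in.

```bash
python3 -c "
from plant import *
print(finish_job())"
```

```text
the job is handed in; nothing more can be done
None
```

I handed the job in after 27.4 s, but no verdict came back: the last picture shows the cap home (no red band), the tube lying in the cradle against the stop, the ram drawn back and the knob within about 0.7° of where it was parked after one clockwise turn.

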